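# Set the paper stop of the craft-room trimmer

## Robot

A 6-joint arm with a two-finger parallel gripper is mounted at the origin on the work surface. World frame = base frame: x ahead of the robot, y to its left, z up, the work surface at z = 0. Lengths are in mm, angles in rad, forces in N, time in s.
With the tool pointing down it reaches from about 275 to 1000 mm from the base axis. Payload 8.4 kg.
Tool frame: the origin (TCP) lies at the very end of the fingers, on their centre line; the grasp point (between the pads) lies 19 mm behind it; z points along the fingers, y is the line along which they close (so a half turn about z gives the same grasp; the last joint's range is limited). The gripper opens to 85 mm and grips with 20 to 120 N. Pads are 22 mm wide; open, the fingers measure 114 mm over their backs; the gripper's body (76 mm by 85 mm) begins 54 mm behind the grasp point. The pads swing forward as they close: fully open they stand 13 mm farther back than shut.
Start: joints at [-1.13, 0.353, 1.633, -0, 1.155, -0.002], TCP at [267.793, -564.725, 231.281] pointing down, gripper open.
Joint ranges: [-2.63, 2.63], [-0.92, 2.1], [0.06, 2.66], [-1.3, 4.44], [0, 2.69], [-3.02, 3.02]. Speed limits (rad/s): [2.22, 2.22, 2.79, 3.14, 3.14, 3.14].

## Interface

Orientations are given as [roll, pitch, yaw] about the fixed x, y, z axes, in that order (R = Rz(yaw) Ry(pitch) Rx(roll)).
In Python, from rig import r, vision gives the robot as it stands. The module is installed in compiled form; this text tells all that it offers.
- The arm moves only by the tool play_rows, never from a script. Its argument "steps" is a list of rows, each an object with "delta_pos": the shift along the tool's x, y, z in cm, a list of three; "yaw": the turn about the tool's z in rad; "jaw": the opening in per cent of the stroke, from 0 (shut) to 100 (fully open). A call has exactly 8 rows; each row is the pose to reach, as a shift and turn from the pose commanded when the call began, along the tool's axes at that moment; what a row does not reach only later rows make up. A row lasts 1/10 s, in which the tool goes at most 50 mm and 8.59 degrees, less where a joint would pass 70% of its speed; a pose out of reach is approached as far as the arm can. A call with a gripper value outside its range is refused whole. The fingers move at their own pace and stop on an object; "grip_force" is the grip in N (left out, the last holds). Time passes only in rows, so rows that repeat a pose let the fingers close, or fill a call up. It gives the time, the measured TCP pose, the force, the opening and the grip force at its end, in the units of the state.
- r.sense(): the state, without advancing time (a new reading comes with each control period).
- vision.grab_frame(name): name is "scene" or "top"; returns (picture, depth): 384x512x3 uint8, red, green, blue; 384x512 float32, mm along the optical axis (not along the pixel's ray), 0 where there is no reading.
- vision.calibration(name): a dict with "mtx" (3x3 intrinsics, pixels), "extrinsics" (4x4, takes a point from camera to world coordinates). Camera axes: x right, y down, z forward; pixel columns grow to the right and rows downward; lengths in mm; the calibration is good to about 2 mm. A picture is of the moment at which its call begins. calibration takes no time and is no camera call.
- r.sign_off(): hands the job in; it is judged then, once.
Trained networks look in the newest picture that a camera, given by its name, has taken for a name from the list of things; names that differ only in an ending like _2 or _b are one class to them, and where a whole thing is asked for, a point or a joint stands for the part that bears it (a point fixed in the world has none). Each returns a list of dicts, best first, with "conf" (0 to 1); they miss things now and then, are a little off and sometimes report something else, mostly with a low value. They report only what shows in the picture. A call takes as long as a camera call.
- vision.cut_out(camera, thing): "region" (384x512 bool, what is visible of it) and "uv" ([column, row] in pixels, amid what is visible of it).
- vision.landmark_of(camera, thing): "uv" ([column, row] in pixels: a listed point, or the origin of a listed thing).
The state is a dict: "clock": time; "qpos": joint angles; "qvel": joint speeds; "joint_efforts": joint torques, N m; "eef_pos": TCP position; "tcp_rot": TCP orientation; "contact_force": force on the tool from outside, world axes, zero at the start; "wrist_torque": the same for the moment, N m; "opening": opening from 0.0 (shut) to 1.0 (fully open); "grasp_force": force on a finger pad.
Only numpy, scipy, OpenCV 4.12 (cv2) and the standard library are available. Lean on these libraries where they do the work, as an engineer would, in place of code of your own. Each camera call takes 0.05 s, during which the arm holds its last target. There are 200 camera calls.

## Task

Slide the paper stop, the upright fin in the middle track of the paper trimmer, along its track until it is directly in line with the arrow-shaped marker on the scale strip, not the round one, then let go of it. Leave the cutter carriage on the other rail where it is.

Things in the scene. Friction and masses are not known exactly. Their poses are not given: they have to be found in the camera images.
- stop_top (a point): top centre of the paper stop's grip: a black upright fin, 20 mm along its track, 36 mm across, 46 mm high, top 70 mm above the table, free on both sides along the track, with a thin nose towards the scale strip. The trimmer's board under it (fixed) is 20 mm high, the track 24. It slides straight along the track (travel 220 mm) at about 2 N and stays where left. y along the track, z up.
- arrow_marker: the arrow-shaped marker: a dark steel arrow, 43 mm wide, 42 long, 10 high, its point towards the track; fixed on the scale strip parallel to the track, 70 mm beyond it from the robot. Origin mid-width at its underside, 24 mm above the table: y axis along the track, x straight across it away from the robot. The stop is in line when the fin's centre has the same place along this y axis.
- disc_marker: the round marker, not the one wanted: a dark steel disc, 28 mm across, 10 mm high, fixed on the same scale strip on the other side of the middle. Origin at the centre of its underside, axes like the arrow marker's.
- cutter_top (a point): top centre of the cutter carriage, to be left alone: a low black housing, 75 mm along its rail, 44 mm across, with a round cap 38 mm wide, top 59 mm above the table. Slides easily on the rail nearest the robot, parallel to the stop's track and 115 mm from it.

How it is judged:
By the outcome, as a careful person would: the job done as asked, in the order asked, and still so for the second after the job is handed in, with the robot touching nothing.
It also fails if it takes over 35 s, if anything falls off the work surface, if the arm or the gripper's body presses on something with over 40 N, if the wrist force passes 120 N, or if a joint passes its speed limit or range.

## Working session

There is one attempt and no reset: what is moved stays moved. The work goes in short steps, Python scripts to look and compute and a tool call to move; the robot and the scene stay as the last step left them, time stands still between calls to the robot, and variables do not carry over. Pictures are saved under pics/ and viewed, at most 10 in all, crops included, and the job is handed in when it is done.

Besides the shell and the picture viewer there is one more tool, called after "Emit:" as name(argument=value, ...) on one line, values as JSON. play_rows: Moves the arm, as the interface text tells. Its arguments: {"type":"object","properties":{"steps":{"type":"array"},"grip_force":{"type":"number"}},"required":["steps"]}

```bash
mkdir -p pics; cat > h.py <<'E'
import numpy as np, cv2
from rig import r, vision
def onplane(cam,uv,z):
    c=vision.calibration(cam);K=np.array(c["mtx"]);T=np.array(c["extrinsics"])
    d=T[:3,:3]@np.linalg.inv(K)@[uv[0],uv[1],1.];o=T[:3,3]
    return o+d*(z-o[2])/d[2]
def look(cam,name):
    p,d=vision.grab_frame(cam);cv2.imwrite(f"pics/{name}.png",cv2.cvtColor(p,cv2.COLOR_RGB2BGR));return p,d
E
python3 - <<'E'
from h import *
for cam in("scene","top"):
    p,d=look(cam,cam+"1")
    for t,z in(("stop_top",70),("arrow_marker",24),("disc_marker",24),("cutter_top",59)):
        for o in vision.landmark_of(cam,t)[:2]:print(cam,t,round(o["conf"],2),np.round(o["uv"],1),onplane(cam,o["uv"],z).round(1))
s=r.sense();print({k:np.round(s[k],3) for k in("clock","eef_pos","tcp_rot","opening")})
a,b=[cv2.imread(f"pics/{c}1.png") for c in("scene","top")]
cv2.imwrite("pics/both.png",cv2.resize(np.vstack([a,b]),(400,600)))
E
```

```text
scene stop_top 0.74 [192.9 253.7] [550.8 -84.3  70. ]
scene arrow_marker 0.74 [190.2 339.7] [ 614.3 -157.7   24. ]
scene disc_marker 0.93 [263.7 279.9] [625.  -28.6  24. ]
scene cutter_top 0.63 [160.2 206.9] [439.2 -40.5  59. ]
top stop_top 0.52 [302.3 195.8] [550.5 -75.4  70. ]
top arrow_marker 0.72 [338.4 169.7] [ 608.1 -154.3   24. ]
top disc_marker 0.72 [275.3 162.6] [621.2 -28.   24. ]
{'clock': np.float64(0.5), 'eef_pos': array([ 267.797, -564.716,  231.23 ]), 'tcp_rot': array([-3.142,  0.   ,  0.443]), 'opening': np.float64(1.0)}
```

View pics/top1.png

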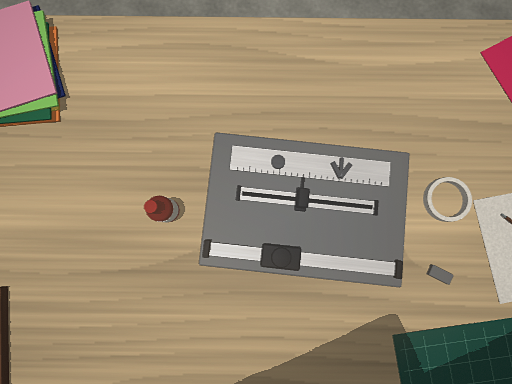

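View pics/scene1.png

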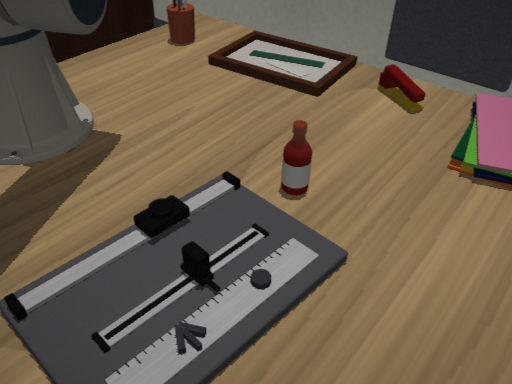

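The top picture shows the stop at (302,198), the arrow at (341,168), the disc at (278,162) and the cutter at (281,257). The track runs from (239,193) to (376,208). Next I'll measure more finely with the masks.

```bash
python3 - <<'E'
from h import *
p,d=look("top","top2")
T=np.array(vision.calibration("top")["extrinsics"]);print("cam",T[:3,3].round())
A,B=[onplane("top",q,24) for q in((239,193),(376,208))]
u=(B-A)[:2];u/=np.linalg.norm(u);print("track dir",u, "ends",A.round(),B.round())
u=-u if u[1]<0 else u
for t,z in(("arrow_marker",34),("stop_top",70),("disc_marker",34)):
    for o in vision.cut_out("top",t)[:1]:
        ys,xs=np.nonzero(o["region"])
        P=np.array([onplane("top",q,z)[:2] for q in zip(xs,ys)])
        s=P@u;n=P@[u[1],-u[0]]
        print(t,round(o["conf"],2),o["uv"],len(xs),"depth",np.median(d[ys,xs]),"along",s.min().round(1),s.max().round(1),s.mean().round(1),"across",n.min().round(1),n.max().round(1))
        # axis / line fits on the ruler edges
for nm,z in(("stop_top",70),("arrow_marker",24),("disc_marker",24)):
    for o in vision.landmark_of("top",nm)[:1]:
        q=onplane("top",o["uv"],z)[:2];print(nm,o["uv"],q.round(1),"along",(q@u).round(1))
cv2.imwrite("pics/crop.png",cv2.cvtColor(cv2.resize(p[130:290,195:415],None,fx=3.6,fy=3.6,interpolation=cv2.INTER_CUBIC),cv2.COLOR_RGB2BGR))
E
```

```text
cam [488.  16. 729.]
track dir [-0.09880089 -0.99510722] ends [559.  44.  24.] [ 532. -227.   24.]
arrow_marker 0.8 [338.4, 169.8] 238 depth 705.2387 along -111.5 -73.7 -92.6 across 603.8 644.6
stop_top 0.66 [298.2, 198.6] 320 depth 663.718 along -32.2 -6.7 -19.0 across 529.6 586.5
disc_marker 0.6 [276.7, 160.5] 149 depth 706.60815 along 17.0 43.0 30.1 across 608.1 635.0
stop_top [300.2, 199.2] [544.1 -71.5] along -17.4
arrow_marker [336.9, 169.4] [ 608.7 -151.3] along -90.4
disc_marker [276.9, 160.0] [626.5 -31.2] along 30.9
```

View pics/crop.png

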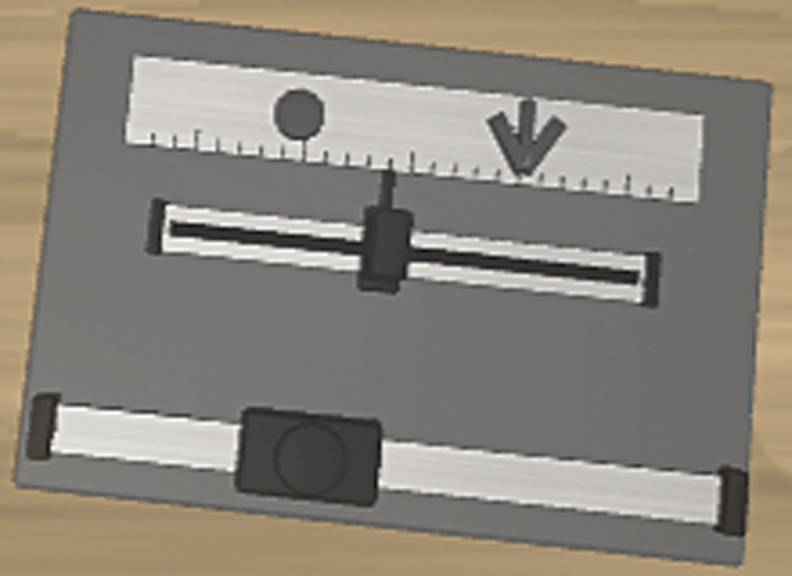

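The crop shows the arrow's tip at about (340,179) in the full picture, its tail at (342,158), the disc at (278,162) and the fin at about (302,198). The network masks sit 1–3 px to the left of these, so I'll segment on darkness instead.

```bash
cat >> h.py <<'E'
def pl(q,z): return onplane("top",q,z)[:2]
def comp(mask,seed):
    n,l,st,c=cv2.connectedComponentsWithStats(mask.astype(np.uint8))
    ys,xs=np.nonzero(l); k=np.argmin(np.hypot(xs-seed[0],ys-seed[1])); return l==l[ys[k],xs[k]]
E
python3 - <<'E'
from h import *
p=cv2.imread("pics/top2.png");g=cv2.cvtColor(p,cv2.COLOR_BGR2GRAY)
L=comp(g>150,(310,160)); # ruler
m=np.zeros_like(g);m[140:192,225:395]=1
rul=comp((g>140)&(m>0),(310,158))
cs,_=cv2.findContours(rul.astype(np.uint8),0,2);c=max(cs,key=cv2.contourArea)
rect=cv2.minAreaRect(c);bx=cv2.boxPoints(rect);print("ruler",bx.round(1))
W=np.array([pl(q,24) for q in bx]);
e=[W[(i+1)%4]-W[i] for i in range(4)];print([ (np.linalg.norm(v).round(1),np.degrees(np.arctan2(v[0],v[1])).round(2)) for v in e])
v=max(e,key=np.linalg.norm);u=v/np.linalg.norm(v);u=u*np.sign(u[1]);print("u",u)
n=np.array([u[1],-u[0]])
hull=np.zeros_like(g);cv2.fillConvexPoly(hull,cv2.convexHull(c),1)
for nm,s,z in(("arrow",(341,168),34),("disc",(278,162),34)):
    k=comp((g<110)&(hull>0),s);ys,xs=np.nonzero(k);P=np.array([pl(q,z) for q in zip(xs,ys)])
    a=P@u;b=P@n;print(nm,len(xs),"along",a.min(),a.max(),a.mean(),"across",b.min(),b.max())
    if nm=="arrow":
        for lo,hi in((b.min(),b.min()+8),(b.max()-10,b.max()+1)): print("  ",a[(b>=lo)&(b<=hi)].mean())
for y in range(174,216,3): print(y,g[y,290:318])
E
```

```text
ruler [[229.3 169.1]
 [231.8 144.9]
 [390.5 161.6]
 [388.  185.8]]
[(np.float64(49.7), np.float64(94.95)), (np.float64(320.4), np.float64(-174.44)), (np.float64(49.4), np.float64(-82.31)), (np.float64(318.0), np.float64(5.5))]
u [0.0968187  0.99530203]
arrow 213 along -116.38696618650721 -74.82422281708247 -95.84442656354634 across 601.6700956894508 644.3890276657334
   -95.66138268939031
   -96.07668618945317
disc 155 along 15.37827745940128 41.33561862062202 28.13152989457465 across 608.2130979229249 635.2472151614724
174 [212  99 192 206 203 205 212  97 191 205 202 206 212  82 189 206 203 204
 213  97 192 207 203 202 204 202 202 198]
177 [115 115 114 114 111 111 110 108  97  95  96  68  61  52 110 172 181 214
 193 112 209 231 220 220 177 162 203 206]
180 [116 115 114 115 115 116 115 116 115 118 123  71  59  60  65 114 117 115
 115 116 115 115 116 115 115 113 114 113]
183 [116 116 116 116 116 116 116 116 116 120 103  70  60  55 115 119 115 115
 115 115 115 115 115 115 114 115 115 115]
186 [116 116 117 116 116 118 119 121 123 128  75  65  61  56 116 120 117 116
 116 116 115 115 115 
[... 391 characters left out ...]
 54  54  56  53  52  53  53  60  65  64  65  63  63  63  61  59
  44  96 165 170 218 225 224 223 224 223]
201 [231 234 235 241 199  91  47  52  55  64  64  65  64  63  62  61  60  57
  51  52  51  50  52  51  52  54  53  54]
204 [219 229 232 227 188  86  46  50  56  66  65  65  63  62  62  60  56  42
 162 217 216 211 211 212 214 215 218 220]
207 [116 116 117 124  73  59  56  52  51  51  51  51  50  51  50  48  51  51
  96  96 101 106 112 154 152 188 223 217]
210 [117 117 117 120 102  60  48  46  45  48  48  50  54  54  53  47 113 118
 116 116 115 116 116 114 114 115 114 115]
213 [117 117 118 118 116 117 116 116 116 116 116 117 117 117 117 117 117 117
 116 116 117 115 115 115 114 114 115 114]
```

```bash
python3 - <<'E'
from h import *
u=np.array([.0968,.9953]);n=np.array([u[1],-u[0]])
q=pl((303.3,197.6),70);print("fin",q,"along",q@u,"across",q@n)
T=-95.75-q@u;print("travel",T)
# move from now in tool axes: above the fin
s=r.sense();R=cv2.Rodrigues(np.array([0,0,s["tcp_rot"][2]]))[0]@np.diag([1,-1,-1.])
d=np.r_[q,130]-s["eef_pos"];print("delta cm",(R.T@d/10).round(2),"yaw",s["tcp_rot"][2]+np.arctan2(u[0],u[1]), s["eef_pos"])
for o in (): pass
E
```

```text
fin [547.15296067 -77.24263158] along -23.91518461737803 across 552.0584284888353
travel -71.83481538262197
delta cm [ 46.13 -32.08  10.13] yaw 0.539736400291963 [ 267.76125308 -564.73422379  231.28103708]
```

Emit:
play_rows(steps=[{"delta_pos": [2.5,-1.7,0],"yaw": 0,"jaw": 100},{"delta_pos": [6,-4.2,0],"yaw": 0,"jaw": 100},{"delta_pos": [9.5,-6.6,0],"yaw": 0,"jaw": 100},{"delta_pos": [13,-9,0],"yaw": 0,"jaw": 100},{"delta_pos": [16.5,-11.5,0],"yaw": 0,"jaw": 100},{"delta_pos": [20,-13.9,0],"yaw": 0,"jaw": 100},{"delta_pos": [23.5,-16.3,0],"yaw": 0,"jaw": 100},{"delta_pos": [26.0,-18.1,0],"yaw": 0,"jaw": 100}])

```text
clock: 1.65
eef_pos: [426.1, -287.7, 231.5]
tcp_rot: [3.141, -0.001, 0.444]
contact_force: [-0.2, -0.8, 0.1]
opening: 0.997
grasp_force: 0.0
```

Emit:
play_rows(steps=[{"delta_pos": [3,-2.1,0.5],"yaw": 0.09,"jaw": 100},{"delta_pos": [6.5,-4.5,1.5],"yaw": 0.19,"jaw": 100},{"delta_pos": [10,-7,3],"yaw": 0.29,"jaw": 100},{"delta_pos": [13.5,-9.4,5],"yaw": 0.39,"jaw": 100},{"delta_pos": [17,-11.8,7],"yaw": 0.48,"jaw": 100},{"delta_pos": [19.5,-13.5,9],"yaw": 0.54,"jaw": 100},{"delta_pos": [20.13,-13.98,10.1],"yaw": 0.54,"jaw": 100},{"delta_pos": [20.13,-13.98,10.1],"yaw": 0.54,"jaw": 100}])

```text
clock: 2.45
eef_pos: [546.4, -76.3, 128.8]
tcp_rot: [-3.142, 0.003, -0.094]
contact_force: [-0.2, -0.6, 0.5]
opening: 1.003
grasp_force: 0.0
```

```bash
python3 - <<'E'
from h import *
p,d=look("scene","scene2")
s=r.sense();print({k:np.round(s[k],3) for k in("clock","eef_pos","tcp_rot","qpos","contact_force")})
for o in vision.landmark_of("scene","stop_top")[:1]:print(o["uv"],onplane("scene",o["uv"],70))
E
```

```text
{'clock': np.float64(2.5), 'eef_pos': array([546.471, -77.332, 129.816]), 'tcp_rot': array([ 3.141e+00,  2.000e-03, -9.500e-02]), 'qpos': array([-0.143,  0.362,  1.878, -0.   ,  0.903,  1.523]), 'contact_force': array([0.089, 0.252, 1.214])}
[192.7, 253.7] [550.57825583 -84.5130929   70.        ]
```

View pics/scene2.png

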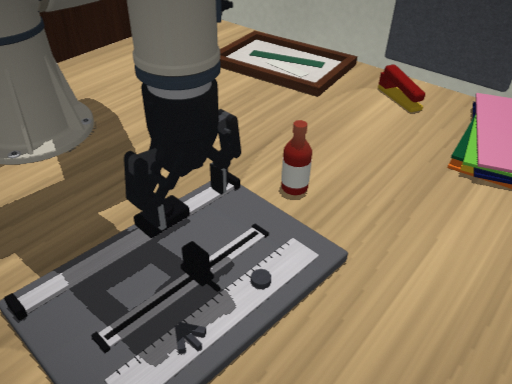

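The gripper stands above the stop, with its fingers around (165,215) and (230,185) on either side of the fin at (197,260) along the track. Going down now to straddle it.

Emit:
play_rows(steps=[{"delta_pos": [0,0,1.5],"yaw": 0,"jaw": 100},{"delta_pos": [0,0,3.5],"yaw": 0,"jaw": 100},{"delta_pos": [0,0,5.5],"yaw": 0,"jaw": 100},{"delta_pos": [0,0,7],"yaw": 0,"jaw": 100},{"delta_pos": [0,0,8],"yaw": 0,"jaw": 100},{"delta_pos": [0,0,8.8],"yaw": 0,"jaw": 100},{"delta_pos": [0,0,9.1],"yaw": 0,"jaw": 100},{"delta_pos": [0,0,9.1],"yaw": 0,"jaw": 100}])

```text
clock: 3.35
eef_pos: [547.2, -77.5, 39.5]
tcp_rot: [3.142, -0.0, -0.097]
contact_force: [0.3, 0.1, 0.5]
opening: 0.998
grasp_force: 0.0
```

Emit:
play_rows(steps=[{"delta_pos": [0,0,0],"yaw": 0,"jaw": 60},{"delta_pos": [0,0,0],"yaw": 0,"jaw": 40},{"delta_pos": [0,0,0],"yaw": 0,"jaw": 30},{"delta_pos": [0,0,0],"yaw": 0,"jaw": 20},{"delta_pos": [0,0,0],"yaw": 0,"jaw": 15},{"delta_pos": [0,0,0],"yaw": 0,"jaw": 15},{"delta_pos": [0,0,0],"yaw": 0,"jaw": 15},{"delta_pos": [0,0,0],"yaw": 0,"jaw": 15}], grip_force=25)

```text
clock: 4.15
eef_pos: [547.3, -77.2, 39.6]
tcp_rot: [-3.142, -0.0, -0.097]
contact_force: [-0.3, 0.9, 6.1]
opening: 0.23
grasp_force: 30.2
```

Emit:
play_rows(steps=[{"delta_pos": [0,0.6,0],"yaw": 0,"jaw": 15},{"delta_pos": [0,1.8,0],"yaw": 0,"jaw": 15},{"delta_pos": [0,3.2,0],"yaw": 0,"jaw": 15},{"delta_pos": [0,4.6,0],"yaw": 0,"jaw": 15},{"delta_pos": [0,5.8,0],"yaw": 0,"jaw": 15},{"delta_pos": [0,6.7,0],"yaw": 0,"jaw": 15},{"delta_pos": [0,7.18,0],"yaw": 0,"jaw": 15},{"delta_pos": [0,7.18,0],"yaw": 0,"jaw": 15}])

```text
clock: 4.95
eef_pos: [540.3, -149.5, 39.5]
tcp_rot: [3.141, -0.001, -0.098]
contact_force: [-1.3, -2.6, 5.4]
opening: 0.228
grasp_force: 30.3
```

Emit:
play_rows(steps=[{"delta_pos": [0,0,0],"yaw": 0,"jaw": 15},{"delta_pos": [0,0,0],"yaw": 0,"jaw": 15},{"delta_pos": [0,0,0],"yaw": 0,"jaw": 60},{"delta_pos": [0,0,0],"yaw": 0,"jaw": 100},{"delta_pos": [0,0,0],"yaw": 0,"jaw": 100},{"delta_pos": [0,0,0],"yaw": 0,"jaw": 100},{"delta_pos": [0,0,0],"yaw": 0,"jaw": 100},{"delta_pos": [0,0,0],"yaw": 0,"jaw": 100}])

```text
clock: 5.75
eef_pos: [540.2, -148.6, 39.2]
tcp_rot: [-3.142, 0.0, -0.097]
contact_force: [0.2, 0.1, -0.8]
opening: 0.999
grasp_force: 0.0
```

Emit:
play_rows(steps=[{"delta_pos": [0,0,-1.5],"yaw": 0,"jaw": 100},{"delta_pos": [0,0,-4],"yaw": 0,"jaw": 100},{"delta_pos": [0,0,-8],"yaw": 0,"jaw": 100},{"delta_pos": [0,0,-12],"yaw": 0,"jaw": 100},{"delta_pos": [0,4,-15],"yaw": 0,"jaw": 100},{"delta_pos": [0,8,-16],"yaw": 0,"jaw": 100},{"delta_pos": [0,12,-16],"yaw": 0,"jaw": 100},{"delta_pos": [0,16,-16],"yaw": 0,"jaw": 100}])

```text
clock: 6.55
eef_pos: [524.7, -309.5, 201.5]
tcp_rot: [3.141, -0.002, -0.097]
contact_force: [0.2, 0.2, -1.7]
opening: 1.002
grasp_force: 0.0
```

Emit:
play_rows(steps=[{"delta_pos": [0,4,0],"yaw": 0,"jaw": 100},{"delta_pos": [0,8,0],"yaw": 0,"jaw": 100},{"delta_pos": [0,12,0],"yaw": 0,"jaw": 100},{"delta_pos": [0,16,0],"yaw": 0,"jaw": 100},{"delta_pos": [0,20,0],"yaw": 0,"jaw": 100},{"delta_pos": [0,23,0],"yaw": 0,"jaw": 100},{"delta_pos": [0,24,0],"yaw": 0,"jaw": 100},{"delta_pos": [0,24,0],"yaw": 0,"jaw": 100}])

```text
clock: 7.35
eef_pos: [500.8, -547.7, 199.8]
tcp_rot: [3.141, -0.0, -0.099]
contact_force: [0.0, 0.3, -0.4]
opening: 1.0
grasp_force: 0.0
```

```bash
python3 - <<'E'
from h import *
p,d=look("top","top3");g=cv2.cvtColor(p,cv2.COLOR_RGB2GRAY)
cv2.imwrite("pics/crop3.png",cv2.cvtColor(cv2.resize(p[130:290,195:415],None,fx=3.6,fy=3.6,interpolation=cv2.INTER_CUBIC),cv2.COLOR_RGB2BGR))
for y in range(177,222,3): print(y,g[y,326:356])
E
```

```text
177 [161 110 193 204 202 204 206 122 188 206 217 102  57  57  50  66  80 157
 201 199 195 193 192 191 193 192 191 192 191 191]
180 [ 99  98  94  90  83 101  93 110 175 209 231 230 187 185 220 220 214 213
 168 156 198 201 199 204 167 112 191 202 199 204]
183 [117 117 117 117 116 116 116 114 116 117 123  68  57  58  62 115 118 115
 114 114 113 113 113 113 113 112 107 104  94  95]
186 [117 117 117 116 116 117 117 116 117 117 124  69  60  57  60 115 117 116
 115 115 116 116 116 115 115 115 115 115 115 116]
189 [116 116 116 116 116 116 118 117 118 122 104  60  59  54  94 118 117 115
 116 115 115 115 115 115 115 115 115 115 115 115]
192 [116 116 117 116 117 121 103  58  56  61  62  57  53  54  51  50  45  53
  72  75  92 118 119 116 115 116 114 115 115 115]
195 [104 109 107 110 113 119  69  50  52  53  52  53  55  63  62  62  61  60
  59  60  58  51  92 116 116 115 115 115 116 115]
198 [207 206 204 203 205 219 100  41  49  52  53  51  57  62  61  60  60  60
  60  59  55  41 159 131  90 106 107  92 102 107]
201 [ 50  47  45  42  37  39  42  50  51  51  51  53  59  61  62  61  59  59
  59  57  52  67 202 207 202 199 197 196 196 196]
204 [135 125  76  63  56  47  48  50  52  50  50  52  60  61  61  60  59  59
  57  58  56  51  54  52  51  50  48  49  46  43]
207 [205 203 202 204 217 112  48  48  50  51  50  55  61  62  60  59  58  58
  58  55  43 164 218 221 220 177 166 169 131  83]
210 [114 113 114 117  83  47  49  49  51  51  50  52  52  53  53  53  54  53
  52  49  38 154 220 209 202 200 199 197 198 197]
213 [116 116 115 118 102  56  52  58  61  59  60  59  58  57  57  54  56 115
 120 116 115 114 114 113 114 111 112 111 111 112]
216 [115 115 115 114 116 116 117 117 117 117 118 118 119 120 121 119 118 114
 114 114 113 114 114 113 113 114 114 114 113 114]
219 [115 115 115 115 114 115 115 115 115 115 114 115 115 115 114 113 114 113
 114 113 113 114 113 114 113 114 113 114 114 113]
```

View pics/crop3.png

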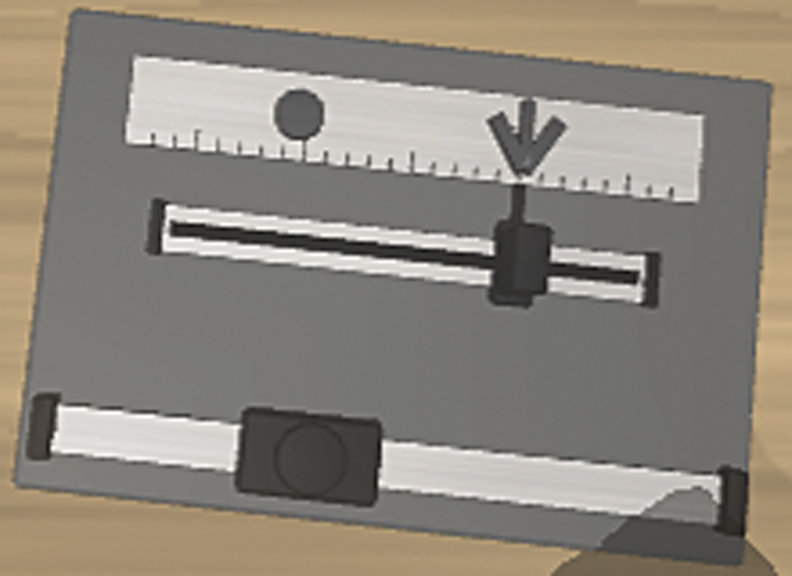

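The nose now points at the arrow's tip, at about (338.5,184), and the cutter has not moved. One numeric check of the alignment follows.

```bash
python3 - <<'E'
from h import *
u=np.array([.0968,.9953])
for z in(24,27,32):print(z,"nose before",pl((302.4,181.5),z)@u,"after",pl((338.6,185.5),z)@u)
print("fin",pl((342.3,202),70)@u)
p=cv2.imread("pics/top3.png");g=cv2.cvtColor(p,cv2.COLOR_BGR2GRAY)
# subpixel nose and fin edges (half level)
for y in(183,184,185,186,187,188):
    row=g[y,332:345].astype(float);w=np.clip(115-row,0,None);c=(w*np.arange(332,345)).sum()/w.sum();print(y,c.round(2),(pl((c,y),28)@u).round(1))
E
```

```text
24 nose before -25.26574693863541 after -97.66071668838894
27 nose before -24.88814821698518 after -96.97526131303418
32 nose before -24.25881701423481 after -95.83283568744298
fin -96.46542545353601
183 338.54 -96.2
184 338.57 -96.4
185 338.56 -96.6
186 338.57 -96.8
187 338.42 -96.6
188 338.49 -96.9
```

```bash
python3 -c "
from rig import r
print(r.sign_off())"
```

```text
the job is handed in; nothing more can be done
None
```

The paper stop is in line with the arrow marker, within about 1 mm by the camera. It has been released, the cutter carriage is where it was, and the job is handed in.

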